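# Let the mango down its chute by the rocking gate lever

### The job

Two fruit chutes stand side by side: press down the rubber pad of the rocking lever on the chute that holds the mango, so that its gate lifts, and keep it down until the mango has rolled into the catch tray; then let the lever up so that the gate shuts again. Touch only the lever: do not touch or lift the fruit, keep the lime's gate shut with the lime behind it, and leave everything else where it stands.

Things in the scene. Friction and masses are not known exactly. Their poses are not given: they have to be found in the camera images.
- mango_chute: Fixed grey fruit chute, the one that holds the mango. Origin: on its centre line, on the table; +x level down the slope, +y to the lever's side. Base x -129 to 211 mm, 150 wide; channel 124 mm wide inside, walls 50 high, slope 0.2 rad; at its low end a catch tray, black rubber floor, inside x 70 to 205 mm, |y| < 62, walls 78 high. A fruit in the tray rests with its centre beyond x = 130 mm, 40 to 70 mm up.
- lime_chute: Fixed grey fruit chute, of the same make, the one that holds the lime. Origin: on its centre line, on the table; +x level down the slope, +y to the lever's side. Base x -129 to 211 mm, 150 wide; channel 124 mm wide inside, walls 50 high, slope 0.2 rad; at its low end a catch tray, black rubber floor, inside x 70 to 205 mm, |y| < 62, walls 78 high. A fruit in the tray rests with its centre beyond x = 130 mm, 40 to 70 mm up.
- mango_lever (a joint): Rocking lever of the mango chute, rad; its pin is beside the channel at x -65, y 80, z 160 mm of the chute's frame. 0 = gate down (shut); grows to 0.55 (stop) as the pad is pressed. The gate, 104 mm wide, hangs from the other end; it clears the mango from about 0.42 on, which then rolls to the tray in about half a second. Sprung: about 3.5 N on the pad starts it, 7 N holds it at the stop; let go, it falls shut.
- lime_lever (a joint): Rocking lever of the lime chute, rad; its pin is beside the channel at x -65, y 80, z 160 mm of the chute's frame. 0 = gate down (shut); grows to 0.55 (stop) as the pad is pressed. The gate, 104 mm wide, hangs from the other end; it would clear the lime from about 0.25 on. Sprung: about 3.5 N on the pad starts it, 7 N holds it at the stop; let go, it falls shut.
- mango_lever_pad (a point): Top centre of the press pad of the mango chute's lever: black rubber plate 40 x 36 x 6 mm on the lever end nearest the robot, 100 mm from the pin, beyond the channel's high end, free underneath. At rest 188 mm above the table, 54 mm lower at the stop, hardly moving sideways. x axis along the lever to the gate, z normal to the pad (0.2 rad off vertical at rest).
- lime_lever_pad (a point): Top centre of the press pad of the lime chute's lever: black rubber plate 40 x 36 x 6 mm on the lever end nearest the robot, 100 mm from the pin, beyond the channel's high end, free underneath. At rest 188 mm above the table, 54 mm lower at the stop, hardly moving sideways. x axis along the lever to the gate, z normal to the pad (0.2 rad off vertical at rest).
- mango: Centre of the mango: smooth oval, 110 mm long and 76 mm thick, red-brown, lying across its channel against the gate (centre at about 91 mm height, x = 14 mm in the chute's frame); rolls freely.
- lime: Centre of the lime: nearly round, 60 mm long and 52 mm thick, green, lying against the gate of its channel; rolls freely.
- weight: Bystander: brass knob weight, 36 mm across, 55 mm high, between the chutes. Origin under its centre.
- jar: Bystander: small lidded jar, 52 mm across, 70 mm high, between the trays. Origin under its centre.
- tape: Bystander: cardboard tape core lying flat, 90 mm across, 22 mm high, close to the robot. Origin under its centre.
- mug: Bystander: white mug, 80 mm across, 90 mm high. Origin under its centre.
- screwdriver: Bystander: screwdriver 150 mm long lying between the chutes, handle towards the robot.
- bottle: Bystander: white plastic bottle, 60 mm across, 160 mm high. Origin under its centre.
- carton: Bystander: cardboard carton 90 x 60 x 50 mm. Origin under its centre.
Not all that is in view belongs to the job. There is more than one size of the lime; the job needs the middle-sized.

How it is judged (in metres and radians):
On the way, in this order (a step that is already met when the one before it is completed fails the run):
1. the mango's gate is raised by the fingers on its lever (value of joint mango_lever above 0.3 rad and contact force between the fingers and mango_lever above 0.5 N), for 0.05 s.
2. the mango is in its catch tray (x of mango in the frame of mango_chute between 0.125 and 0.21 m and y of mango in the frame of mango_chute between -0.062 and 0.062 m and z of mango in the frame of mango_chute below 0.08 m), for 0.2 s.
At the end, for the whole second after the job is handed in: the mango lies at rest (under 30 mm/s) in the catch tray of its chute, its gate lever is back within 0.06 rad of shut, and the lime is still behind its own shut gate (all of step 2 and linear speed of mango below 0.03 m/s and value of joint each of mango_lever, lime_lever below 0.06 rad and x of lime in the frame of lime_chute between -0.11 and 0.04 m and y of lime in the frame of lime_chute between -0.062 and 0.062 m and z of lime in the frame of lime_chute below 0.12 m); the robot touches nothing.
It fails at once if the lime's gate is raised (its lever pressed past 0.12 rad) (value of joint lime_lever above 0.12 rad).
It fails at once if the robot touches the mango or the lime (contact force between any of the fingers, the arm and mango above 0.5 N or contact force between any of the fingers, the arm and lime above 0.5 N).
It fails at once if a fruit is lifted (height (world z) of any of mango, lime above 0.13 m).
It fails at once if a bystander is moved by more than 30 mm (distance of any of weight, jar, tape, mug, screwdriver, bottle, carton from where it was at the start of the episode above 0.03 m).
It also fails if it takes over 32 s, if anything falls off the work surface, if the arm or the gripper's body presses on something with over 40 N, if the wrist force passes 120 N, or if a joint passes its speed limit or range.

### The arm

A 6-joint arm with a two-finger parallel gripper is mounted at the origin on the work surface. World frame = base frame: x ahead of the robot, y to its left, z up, the work surface at z = 0. Lengths are in mm, angles in degrees, forces in N, time in s.
With the tool pointing down it reaches from about 275 to 850 mm from the base axis. Payload 5.2 kg.
Tool frame: the origin (TCP) lies midway between the tips of the shut fingers; the grasp point (between the pads) lies 19 mm behind it; x points along the fingers, y is the direction in which the jaws open and shut, and the axes are right-handed (so a half turn about x gives the same grasp; the last joint's range is limited). The gripper opens to 85 mm and grips with 20 to 120 N. Pads are 22 mm wide; open, the fingers measure 114 mm over their backs; the gripper's body (76 mm by 85 mm) begins 54 mm behind the grasp point. The pads swing forward as they close: fully open they stand 13 mm farther back than shut.
Start: joints at [55.359, 14.817, 87.949, -0, 77.235, -11.62], TCP at [215.071, 506.211, 201.81] pointing down, gripper open.
Joint ranges: [-179.93, 179.93], [-52.35, 119.4], [10.71, 147.94], [-69.91, 249.91], [12.55, 155.21], [-178.61, 178.61]. Speed limits (degrees/s): [147.25, 147.25, 180, 180, 180, 180].

### API

Orientations are given as a 3x3 rotation matrix whose columns are the frame's x, y, z axes.
In Python, from bench import bot, viewer gives the robot as it stands. The module is installed in compiled form; this text tells all that it offers.
- The arm moves only by the tool drive_tool, never from a script. Its arguments are lists of equal length, an entry for each row: "xyz": the shift along the tool's x, y, z in cm, a list of three; "turn": the turn about the tool's x in degrees; "grip": the finger opening in cm, from 0 to 8.54. A call has 1 to 12 rows; each row is the pose to reach, as a shift and turn from the pose commanded when the call began, along the tool's axes at that moment; what a row does not reach only later rows make up. A row lasts 1/10 s, in which the tool goes at most 50 mm and 8.59 degrees, less where a joint would pass 70% of its speed; a pose out of reach is approached as far as the arm can. A call with a gripper value outside its range is refused whole. The fingers move at their own pace and stop on an object; "grip_force" is the grip in N (left out, the last holds). Time passes only in rows, so rows that repeat a pose let the fingers close. It gives the time, the measured TCP pose, the force and the opening at its end, in the units of the state.
- bot.read_state(): the state, without advancing time (a new reading comes with each control period).
- viewer.read_camera(name): name is "side" or "top"; returns a dict with "color" (480x640x3 uint8, red, green, blue), "range_z" (480x640 float32, mm along the optical axis (not along the pixel's ray), 0 where there is no reading), "vfov" (degrees; the focal length in pixels is half the picture's height over the tangent of half this angle, whatever the lens; pixels are square), "cx", "cy" (the principal point, pixels), "rvec" (rotation vector, rad) and "tvec" (3), from world to camera coordinates, as OpenCV has them. Camera axes: x right, y down, z forward; pixel columns grow to the right and rows downward; lengths in mm; the calibration is good to about 2 mm. A picture is of the moment at which its call begins.
- bot.job_done(): hands the job in, once; it reports no verdict.
The state is a dict: "clock": time; "q": joint angles; "dq": joint speeds; "joint_efforts": joint torques, N m; "tcp_pos": TCP position; "ee_rot": TCP orientation; "contact_force": force on the tool from outside, world axes, zero at the start; "ft_torque": the same for the moment, N m; "gripper_width": opening from 0.0 (shut) to 1.0 (fully open).
Only numpy, scipy, OpenCV 4.12 (cv2) and the standard library are available. Lean on these libraries where they do the work, as an engineer would, in place of code of your own. Each camera call takes 0.05 s, during which the arm holds its last target. There are 200 camera calls.

## Working session

There is one attempt and no reset: what is moved stays moved. The work goes in short steps, Python scripts to look and compute and a tool call to move; the robot and the scene stay as the last step left them, time stands still between calls to the robot, and variables do not carry over. Pictures are saved under pics/ and viewed, about 8 in all and at most 12, crops included, and the job is handed in when it is done.

Besides the shell and the picture viewer there is one more tool, called after "Emit:" by a JSON object that holds its "method" and its "body", one argument or row to a line. drive_tool: Moves the arm, as the interface text tells. Its arguments: {"type":"object","properties":{"xyz":{"type":"array"},"turn":{"type":"array"},"grip":{"type":"array"},"grip_force":{"type":"number"}},"required":["xyz","turn","grip"]}

```bash
mkdir -p pics
cat > h.py <<'E'
import numpy as np, cv2
from bench import bot, viewer
def cam(n):
    c=viewer.read_camera(n); c['f']=240/np.tan(np.radians(c['vfov'])/2); c['R']=cv2.Rodrigues(np.array(c['rvec'],float))[0]; c['t']=np.array(c['tvec'],float).ravel(); return c
def cloud(c):
    v,u=np.mgrid[0:480,0:640]; z=c['range_z'].astype(float)
    p=np.stack([(u-c['cx'])/c['f']*z,(v-c['cy'])/c['f']*z,z],-1)
    w=(p-c['t'])@c['R']; w[z<=0]=np.nan; return w
def save(n,im): cv2.imwrite('pics/'+n,np.ascontiguousarray(im[...,::-1]))
E
python3 - <<'E'
from h import *
for n in('top','side'):
    c=cam(n); save(n+'0.png',c['color']); np.savez(n+'0.npz',w=cloud(c),color=c['color']); print(n,c['vfov'],c['t'],-c['R'].T@c['t'])
s=bot.read_state(); print(s['clock'],s['tcp_pos'],s['ee_rot'],s['gripper_width'])
E
```

```text
top 42.65129679345104 [ -20.08079808  588.84134646 1557.83458548] [ 288.93788245  -20.84272204 1640.14220313]
side 46.273338331742785 [-477.664938    297.89459354 1163.25840981] [ -31.91626522 -925.6234937   901.26445052]
0.1 [214.74518327 505.76007988 201.04783776] [[-9.62302329e-04  3.91065532e-01  9.20362333e-01]
 [-1.37696721e-03  9.20361368e-01 -3.91066561e-01]
 [-9.99998589e-01 -1.64363302e-03 -3.47181475e-04]] 1.0002459463143067
```

View pics/top0.png

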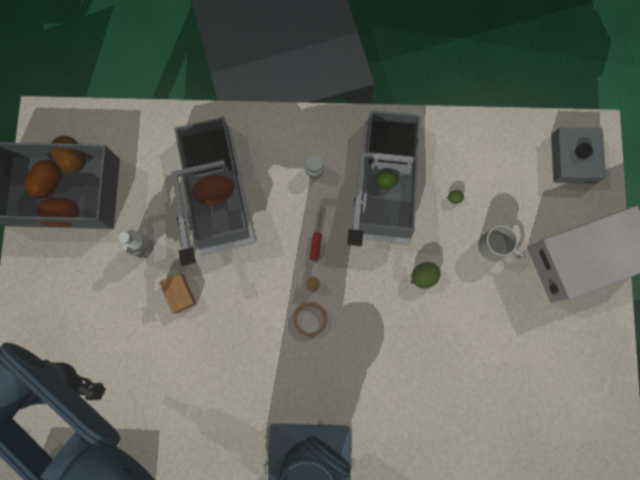

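View pics/side0.png

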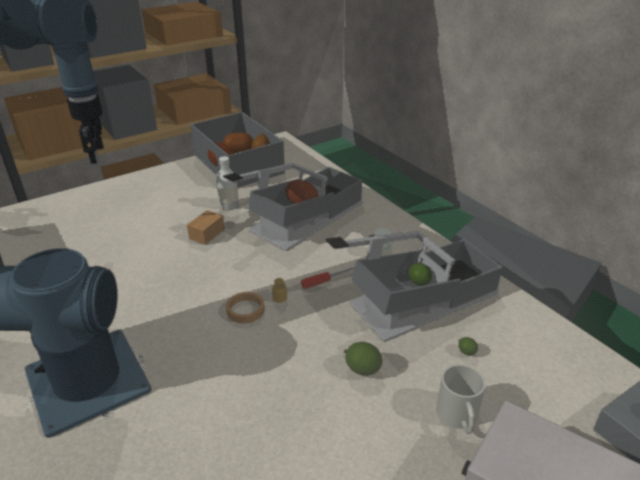

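Top view: two black pads could be taken for the target, at (187,257) on the left chute and (355,238) on the right one. The left chute holds the red-brown mango at (213,190). The right one holds the middle-sized lime at (387,178), and the loose limes are at (456,196) and (426,275). The box at top left (50,185) holds other fruit and isn't a chute with a lever. I choose the pad at (187,257) and will check it in a close crop and measure it.

Run:
```python
from h import *
d=np.load('top0.npz'); w=d['w']; col=d['color']
print(np.round(w[248:266:2,176:200:3,2]))
m=np.zeros((480,640),bool); m[246:270,174:202]=1
m&=(col.max(-1)<60)&(w[...,2]>165)&(w[...,2]<205)
P=w[m]; print(m.sum(),P.mean(0),P.min(0),P.max(0)); 
print(cv2.minAreaRect(P[:,:2].astype(np.float32)))
n=np.linalg.svd(P-P.mean(0))[2][2]; print('normal',n)
# lever bar and chute walls: high points
for nm,(r0,r1,c0,c1) in dict(chute=(110,275,160,265)).items():
    q=w[r0:r1,c0:c1].reshape(-1,3); 
    for lo,hi in((140,175),(175,215),(215,300)):
        k=q[(q[:,2]>lo)&(q[:,2]<hi)]; print(lo,len(k),k.min(0) if len(k) else'',k.max(0) if len(k) else'')
# tray rim z~78 rectangle
q=w[110:175,165:250].reshape(-1,3);k=q[(q[:,2]>70)&(q[:,2]<86)];print('tray',cv2.minAreaRect(k[:,:2].astype(np.float32)))
c=w[190,213];print('mango top',c)
for nm,(v,u) in dict(bottle=(237,127),carton=(293,177)).items(): print(nm,w[v,u])
im=col[100:320,120:280]; save('crop.png',cv2.resize(cv2.convertScaleAbs(im,alpha=1.8),None,fx=2.7,fy=2.7,interpolation=cv2.INTER_CUBIC))
```

```text
[[  1.  -3.   5. 179. 176. 185.  -4.  87.]
 [  2.  -3. 184. 183. 187. 185.  -8.  -4.]
 [ -7. 188. 189. 194. 185. 190.  -3.  -5.]
 [  1. 193. 186. 185. 194. 190.  -3.  -1.]
 [  5. 190. 191. 191. 188. 193. 187.   2.]
 [  0. 190. 188. 188. 193. 190. 191.  -8.]
 [ -1.  -8. 189. 194. 192. 191. 187.   1.]
 [ -3.   6. 188. 193. 190. 196. 198.  -1.]
 [  3.  -3. 194. 190. 194.   9.  -6.  -4.]]
212 [499.41379556 304.2828984  188.86208975] [477.53506485 283.79341358 179.6283477 ] [520.88104575 322.43892163 198.37042178]
((499.3662109375, 304.53009033203125), (38.279502868652344, 35.023277282714844), 15.06730842590332)
normal [0.21110418 0.10016797 0.97231754]
140 509 [524.68315318 234.63149167 140.03472643] [753.02818733 366.17136921 174.91908969]
175 325 [475.82653018 282.42181676 175.052736  ] [603.34759414 326.68988014 200.10325103]
215 0  
tray ((803.5375366210938, 301.48126220703125), (162.1194305419922, 137.3272705078125), 14.394234657287598)
mango top [681.15696797 262.61704154 124.54513997]
bottle [547.95511354 459.7552004  161.22525362]
carton [422.9597305  352.46681935  56.84888929]
```

View pics/crop.png

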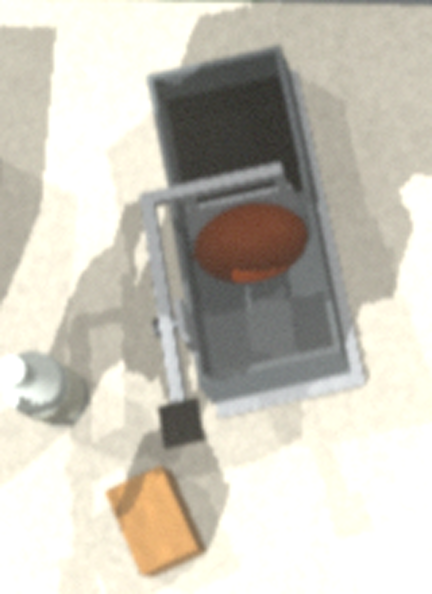

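The crop confirms it: the pad is at crop (181,422), on the lever of the chute with the mango at (250,243). Measured pad centre is (499.5, 304.5, 189), size 38x35 and normal tilted about 0.2 rad. These match the description (188 mm high, 40x36). The chute's yaw is about +14.5°. Next I rise 3 cm, shut the fingers, and move over the pad (tool y -7.4 cm, z +34.1 cm), turning to line up.

Emit:
{"method": "drive_tool", "body": {
  "xyz": [
    [-3,0,0],
    [-3,-1,4.5],
    [-3,-2,9],
    [-3,-3,13.5],
    [-3,-4,18],
    [-3,-5,22.5],
    [-3,-6,27],
    [-3,-7,31],
    [-3,-7.4,34.1],
    [-3,-7.4,34.1],
    [-3,-7.4,34.1],
    [-3,-7.4,34.1]
  ],
  "turn": [0,-5,-10,-15,-20,-25,-30,-37,-37,-37,-37,-37],
  "grip": [0,0,0,0,0,0,0,0,0,0,0,0]
}}

```text
clock: 1.3
tcp_pos: [499.0, 305.2, 231.5]
ee_rot: [[-0.001, -0.242, 0.97], [0.0, 0.97, 0.242], [-1.0, 0.0, -0.001]]
contact_force: [0.6, -0.3, 0.4]
gripper_width: 0.002
```

Run:
```python
from h import *
s=bot.read_state(); print(s['clock'],s['tcp_pos'],s['ee_rot'],s['gripper_width'],s['contact_force'])
c=cam('side'); save('s1.png',cv2.resize(c['color'][60:280,160:400],None,fx=2.5,fy=2.5))
```

```text
1.3 [498.96900758 305.22470988 231.48411176] [[-1.21153637e-03 -2.42009136e-01  9.70273214e-01]
 [ 5.51668409e-06  9.70273925e-01  2.42009320e-01]
 [-9.99999266e-01  2.98555784e-04 -1.17418706e-03]] 0.0015152312379014788 [ 0.58516277 -0.33689165  0.3618602 ]
```

View pics/s1.png

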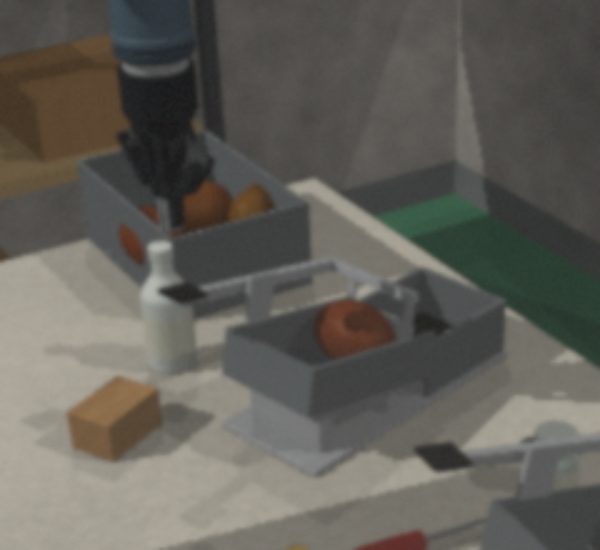

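The shut fingertips at crop (172,232) are straight above the pad at (183,292), clear of the bottle and carton. The TCP is 231.5 mm high, so I press down 9.1 cm to about z 140 and hold.

Emit:
{"method": "drive_tool", "body": {
  "xyz": [
    [2,0,0],
    [3.5,0,0],
    [4.5,0,0],
    [5.5,0,0],
    [6.5,0,0],
    [7.5,0,0],
    [8.5,0,0],
    [9.1,0,0],
    [9.1,0,0],
    [9.1,0,0],
    [9.1,0,0],
    [9.1,0,0]
  ],
  "turn": [0,0,0,0,0,0,0,0,0,0,0,0],
  "grip": [0,0,0,0,0,0,0,0,0,0,0,0]
}}

```text
clock: 2.55
tcp_pos: [500.2, 304.8, 141.2]
ee_rot: [[0.001, -0.242, 0.97], [0.0, 0.97, 0.242], [-1.0, 0.0, 0.001]]
contact_force: [-2.2, 0.1, 3.3]
gripper_width: 0.001
```

Run:
```python
from h import *
c=cam('side'); save('s2.png',cv2.resize(c['color'][60:280,160:400],None,fx=2.5,fy=2.5))
```

```text
(no output)
```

View pics/s2.png

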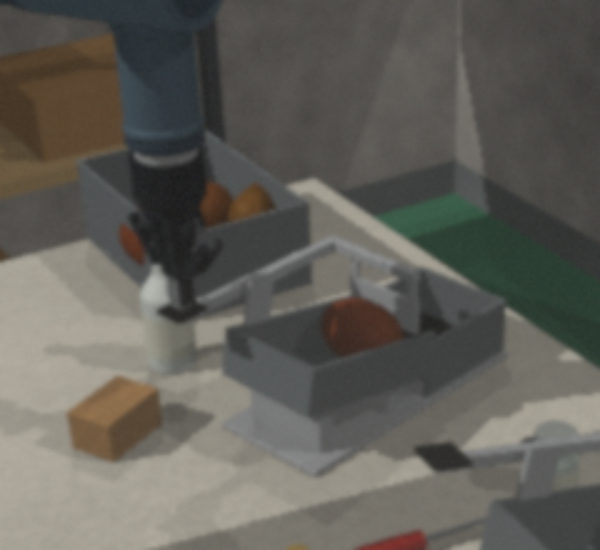

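The pad is down at (183,310) and the gate has risen to about (395,280). The mango at (362,325) has only begun to move and the force is 3.3 N, so I press a little deeper and hold.

Emit:
{"method": "drive_tool", "body": {
  "xyz": [
    [0.3,0,0],
    [0.6,0,0],
    [0.6,0,0],
    [0.6,0,0],
    [0.6,0,0],
    [0.6,0,0],
    [0.6,0,0],
    [0.6,0,0]
  ],
  "turn": [0,0,0,0,0,0,0,0],
  "grip": [0,0,0,0,0,0,0,0]
}}

```text
clock: 3.4
tcp_pos: [499.9, 304.7, 134.9]
ee_rot: [[-0.0, -0.242, 0.97], [-0.0, 0.97, 0.242], [-1.0, -0.0, -0.0]]
contact_force: [-2.9, -0.4, 5.7]
gripper_width: -0.0
```

Run:
```python
from h import *
c=cam('top'); w=cloud(c); print('tray/mango z max',np.nanmax(w[125:170,185:230,2])); col=c['color'].astype(int)
m=(col[...,0]>1.6*col[...,2])&(col[...,0]>50); m[:,:150]=0;m[:,270:]=0;m[225:]=0
print(np.argwhere(m).mean(0), np.nanmedian(w[m],0))
save('t3.png',cv2.resize(c['color'][100:320,120:280],None,fx=2.7,fy=2.7))
```

```text
tray/mango z max 181.41593767817068
[182.96415771 211.16845878] [701.90374674 270.0424269  113.63435562]
```

View pics/t3.png

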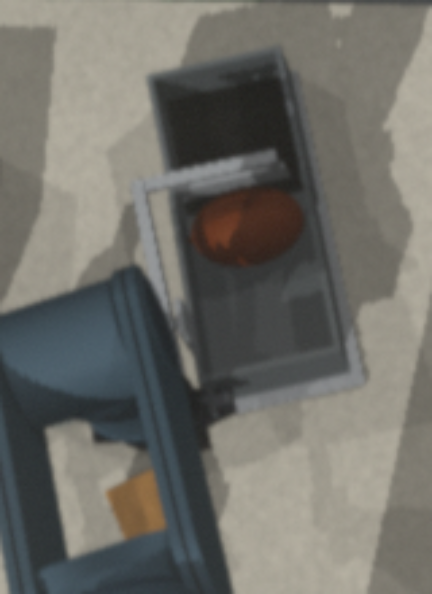

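The mango has moved about 20 mm, to crop (248,227), and is still under the gate bar at (225,170). The force is 5.7 N, below the 7 N at the stop, so I press a few mm more and hold longer.

Emit:
{"method": "drive_tool", "body": {
  "xyz": [
    [0.2,0,0],
    [0.4,0,0],
    [0.5,0,0],
    [0.5,0,0],
    [0.5,0,0],
    [0.5,0,0],
    [0.5,0,0],
    [0.5,0,0],
    [0.5,0,0],
    [0.5,0,0]
  ],
  "turn": [0,0,0,0,0,0,0,0,0,0],
  "grip": [0,0,0,0,0,0,0,0,0,0]
}}

```text
clock: 4.45
tcp_pos: [499.8, 304.7, 129.9]
ee_rot: [[-0.0, -0.242, 0.97], [-0.0, 0.97, 0.242], [-1.0, -0.0, -0.0]]
contact_force: [-3.6, -1.2, 6.2]
gripper_width: -0.0
```

Run:
```python
from h import *
c=cam('top'); w=cloud(c); col=c['color'].astype(int)
m=(col[...,0]>1.6*col[...,2])&(col[...,0]>50); m[:,:150]=0;m[:,270:]=0;m[225:]=0
print(np.argwhere(m).mean(0), np.nanmedian(w[m],0))
b=cam('side')
save('s4.png',np.hstack([cv2.resize(c['color'][100:320,120:280],(400,550)),cv2.resize(b['color'][120:270,240:370],(400,550))]))
```

```text
[180.78083832 210.53293413] [708.17614152 272.30978659 112.51901986]
```

View pics/s4.png

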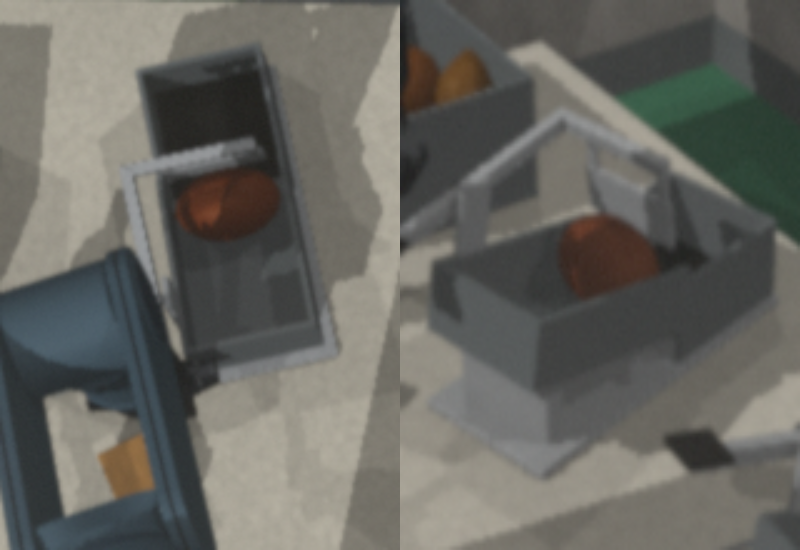

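The mango is following the rising gate: the top view shows it at (228,205) with its centre at x≈708. The lever is not at its stop yet, as force grows only slowly. I measure the lever's slope while pressing 4 mm more.

Emit:
{"method": "drive_tool", "body": {
  "xyz": [
    [0.2,0,0],
    [0.4,0,0],
    [0.4,0,0],
    [0.4,0,0],
    [0.4,0,0],
    [0.4,0,0]
  ],
  "turn": [0,0,0,0,0,0],
  "grip": [0,0,0,0,0,0]
}}

```text
clock: 5.15
tcp_pos: [500.0, 304.7, 125.8]
ee_rot: [[-0.0, -0.242, 0.97], [-0.0, 0.97, 0.242], [-1.0, 0.0, -0.0]]
contact_force: [-3.5, -0.5, 5.0]
gripper_width: 0.003
```

Run:
```python
from h import *
c=cam('top'); w=cloud(c); col=c['color'].astype(int)
m=(col[...,0]>1.6*col[...,2])&(col[...,0]>50); m[:,:150]=0;m[:,270:]=0;m[225:]=0
print(np.argwhere(m).mean(0), np.nanmedian(w[m],0))
# chute frame: pad at (-164,80), yaw 14.5
a=np.radians(14.3); X=np.array([np.cos(a),np.sin(a)]);Y=np.array([-X[1],X[0]])
O=np.array([499.5,304.5])+164*X-80*Y; print('O',O)
for nm,W in(('rest',np.load('top0.npz')['w']),('now',w)):
    q=W[110:275,150:270].reshape(-1,3); q=q[~np.isnan(q[:,0])]; l=np.c_[(q[:,:2]-O)@X,(q[:,:2]-O)@Y,q[:,2]]
    k=l[(abs(l[:,1]-80)<7)&(l[:,2]>135)&(l[:,2]<260)&(l[:,0]>-60)]
    print(nm,len(k),np.polyfit(k[:,0],k[:,2],1))
    for x in range(-60,80,20):
        j=k[abs(k[:,0]-x)<10]; print(x,len(j),np.median(j[:,2]) if len(j) else '')
```

```text
[178.24847747 209.99756395] [715.23615555 273.56268611 110.74544124]
O [678.17850097 267.48657957]
rest 249 [ -0.19756202 151.53559315]
-60 18 163.01377052275575
-40 43 159.59414920786037
-20 39 155.10036149730504
0 42 151.4208654349115
20 40 147.4600432748385
40 36 144.0496363958328
60 31 140.22318825076613
now 259 [1.67716988e-01 1.75887772e+02]
-60 9 165.61989615400904
-40 28 169.93962384975168
-20 44 172.62853544799833
0 44 176.99039257370418
20 45 179.8859865604772
40 44 183.4855354332775
60 45 185.56609496022597
```

The lever's slope went from -0.198 to +0.168, so the angle is only about 0.36 rad while the tip is at z 126. That puts the pad centre at about 152, so the fingertip isn't sitting on the pad as I assumed. I look closely at the contact.

Run:
```python
from h import *
b=cam('side'); s=bot.read_state()
def pr(p): q=b['R']@np.array(p)+b['t']; return b['cx']+b['f']*q[0]/q[2], b['cy']+b['f']*q[1]/q[2]
a=np.radians(14.3); X=np.array([np.cos(a),np.sin(a),0]);Y=np.array([-X[1],X[0],0])
u0,v0=205,150;k=7
im=cv2.resize(cv2.convertScaleAbs(b['color'][v0:v0+80,u0:u0+100],alpha=2),None,fx=k,fy=k,interpolation=cv2.INTER_CUBIC)
def mk(p,c):
    u,v=pr(p); cv2.circle(im,(int((u-u0+.5)*k),int((v-v0+.5)*k)),4,c,-1); print(round(u,1),round(v,1))
mk(s['tcp_pos'],(255,0,0))
th=.364; P=np.array([499.5,304.5,152])
L=np.array([X[0]*np.cos(.168),X[1]*np.cos(.168),np.sin(.168)])
for i in(-20,20):
  for j in(-18,18): mk(P+L*i+Y*j,(0,255,0))
save('s5.png',im); w=cloud(b); print(s['clock'],s['contact_force'])
```

```text
234.0 196.7
231.9 194.4
223.1 189.9
242.9 186.8
234.1 182.4
5.25 [-3.88709185 -0.57756438  4.72158818]
```

View pics/s5.png

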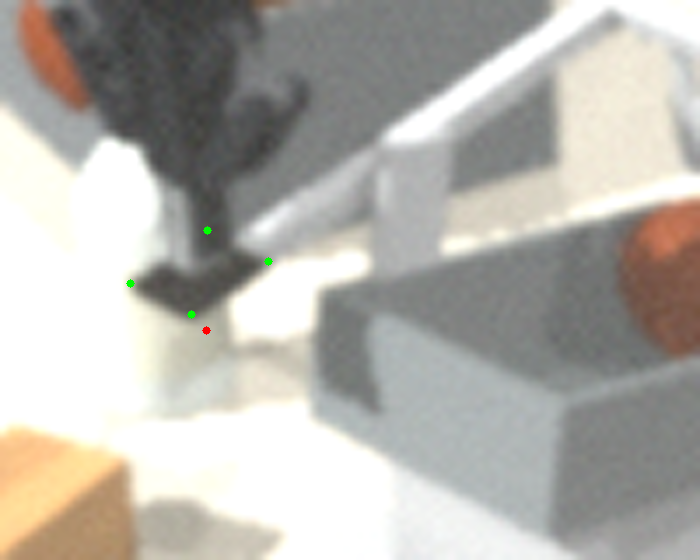

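The crop shows the fingertip resting on the middle of the pad, its lower edge at (197,268) inside the marked pad corners. The reported TCP (red, (206,330)) is about 25 mm below the real tip, so the height reading is off, not the contact. At 0.36 rad I need about 10–15 mm more, so I carry on pressing.

Emit:
{"method": "drive_tool", "body": {
  "xyz": [
    [0.3,0,0],
    [0.6,0,0],
    [0.9,0,0],
    [1.2,0,0],
    [1.2,0,0],
    [1.2,0,0],
    [1.2,0,0],
    [1.2,0,0],
    [1.2,0,0],
    [1.2,0,0],
    [1.2,0,0],
    [1.2,0,0]
  ],
  "turn": [0,0,0,0,0,0,0,0,0,0,0,0],
  "grip": [0,0,0,0,0,0,0,0,0,0,0,0]
}}

```text
clock: 6.45
tcp_pos: [501.1, 305.1, 114.8]
ee_rot: [[0.003, -0.242, 0.97], [0.001, 0.97, 0.242], [-1.0, 0.0, 0.003]]
contact_force: [-2.7, 0.6, 8.2]
gripper_width: 0.001
```

```bash
cat > chk.py <<'E'
from h import *
c=cam('top'); w=cloud(c); col=c['color'].astype(int)
m=(col[...,0]>1.6*col[...,2])&(col[...,0]>50); m[:,:150]=0;m[:,270:]=0;m[225:]=0
m=cv2.morphologyEx(m.astype(np.uint8),cv2.MORPH_OPEN,np.ones((3,3)))>0
a=np.radians(14.3); X=np.array([np.cos(a),np.sin(a)]);Y=np.array([-X[1],X[0]]); O=np.array([678.2,267.5])
f=lambda q:np.c_[(q[:,:2]-O)@X,(q[:,:2]-O)@Y,q[:,2]]
print('mango px',np.argwhere(m).mean(0),m.sum(),'chute frame',np.nanmedian(f(w[m]),0))
l=f(w[110:275,150:270].reshape(-1,3)); k=l[(abs(l[:,1]-80)<7)&(l[:,2]>135)&(l[:,2]<260)&(l[:,0]>-60)]
print('angle',np.arctan(np.polyfit(k[:,0],k[:,2],1)[0])+.195, 't',bot.read_state()['clock'])
E
python3 chk.py
```

```text
mango px [139.29506315 202.89322618] 871 chute frame [155.22479437  -1.80417528  83.48592443]
angle 0.4943354386772345 t 6.5
```

The mango is in the tray at chute-frame x≈155 mm and the lever is at 0.49 rad. I hold briefly, then rise so the gate shuts.

Emit:
{"method": "drive_tool", "body": {
  "xyz": [
    [0,0,0],
    [0,0,0],
    [0,0,0],
    [-1,0,0],
    [-2,0,0],
    [-3,0,0],
    [-4,0,0],
    [-5,0,0],
    [-6.5,0,0],
    [-9,0,0],
    [-12,0,0],
    [-14,0,0]
  ],
  "turn": [0,0,0,0,0,0,0,0,0,0,0,0],
  "grip": [0,0,0,0,0,0,0,0,0,0,0,0]
}}

```text
clock: 7.7
tcp_pos: [500.0, 304.6, 255.2]
ee_rot: [[0.0, -0.241, 0.97], [-0.0, 0.97, 0.241], [-1.0, -0.0, 0.0]]
contact_force: [0.6, 0.2, -0.1]
gripper_width: 0.001
```

Emit:
{"method": "drive_tool", "body": {
  "xyz": [
    [0,0,0],
    [0,0,0],
    [0,0,0],
    [0,0,0],
    [0,0,0],
    [0,0,0],
    [0,0,0],
    [0,0,0]
  ],
  "turn": [0,0,0,0,0,0,0,0],
  "grip": [0,0,0,0,0,0,0,0]
}}

```text
clock: 8.5
tcp_pos: [500.0, 304.8, 253.7]
ee_rot: [[-0.0, -0.242, 0.97], [-0.0, 0.97, 0.242], [-1.0, -0.0, -0.0]]
contact_force: [-0.2, -0.9, -0.6]
gripper_width: 0.0
```

```bash
python3 chk.py; python3 chk.py
python3 - <<'E'
from h import *
b=cam('side'); save('s6.png',b['color'])
E
```

```text
mango px [138.70808203 202.82629674] 829 chute frame [157.09853692  -2.83552346  84.20376388]
angle -0.0031311753112177876 t 8.55
mango px [138.6090134  202.82582217] 821 chute frame [157.45222842  -2.27776897  84.68447413]
angle -0.0029584982122073666 t 8.6
```

View pics/s6.png

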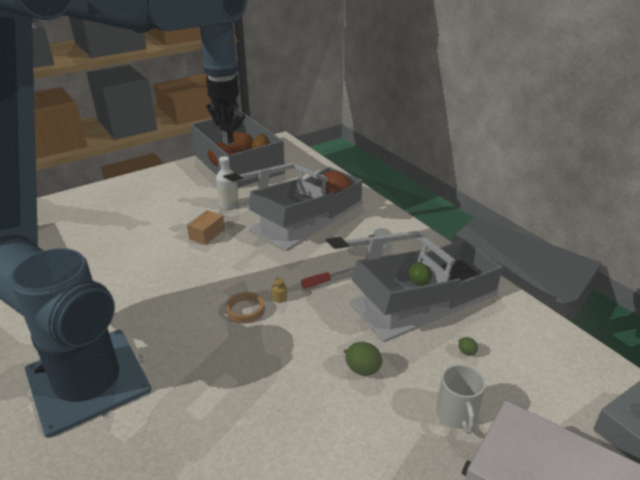

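The mango lies in its tray at (337,182), its gate is shut, the lime is still behind its gate at (420,272), and the bystanders are where they were. One last check that the mango is at rest, then I hand in.

```bash
for i in 1 2 3 4 5 6; do python3 chk.py|head -1; done; python3 -c "
from h import *
print(bot.job_done())"
```

```text
mango px [138.76201923 202.97475962] 832 chute frame [156.88398523  -3.17157051  83.83329578]
mango px [138.5596556  202.65559656] 813 chute frame [157.01789482  -1.63311397  84.60637713]
mango px [138.73550725 202.83695652] 828 chute frame [156.90680042  -2.44757141  83.97165245]
mango px [138.80291971 202.89172749] 822 chute frame [156.50811149  -2.41755256  84.54654184]
mango px [138.58895706 202.67239264] 815 chute frame [157.06605533  -1.18096339  84.54213862]
mango px [138.79347826 202.76207729] 828 chute frame [156.73857302  -2.33532323  84.15629784]
the job is handed in; nothing more can be done
None
```

I pressed the mango chute's lever pad with the shut fingers until the mango rolled into its catch tray, then let the lever up and handed the job in at about 9 s. No verdict was reported.

**Last checks before hand-in:**
- **Mango:** it lay still in its tray at about x 157, y -2 mm of the chute's frame. Repeated readings varied by less than 1 mm in x, and the visible surface read 84 mm high.
- **Mango lever:** back at about 0.00 rad, so the gate is shut.
- **Lime and bystanders:** in the last side picture the lime was still behind its shut gate and the bystanders looked unmoved. I did not measure these.
- **Robot:** clear above the pad, with contact force about zero.

**One disagreement:** while pressing, the lever's slope gave only 0.36 rad when the reported tool tip height was 126 mm. The real fingertip, seen resting on the middle of the pad, was about 25 mm higher than that reading. I therefore relied on the measured lever angle and the mango's position, and pressed to a reported 115 mm, where the lever was at 0.49 rad. I did not find the cause of the offset.

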